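Slide the carved plate's tray into the rack

TASK

Two like trays stand on the print table, one carrying a carved printing plate, the other two ink jars. Slide the tray with the carved plate into the low metal rack, other end first so that its upright grip stays outside, fully home against the back stop, and let go. Keep the plate in its tray and leave the tray of jars where it is.

Things in the scene. Friction and masses are not known exactly. Their poses are not given: they have to be found in the camera images.
- plate_tray: The tray with the carved plate in it: plywood, 130 (x) x 120 (y) mm, walls 20 high, 6 thick. One upright grip, 34 (x) x 16 (y) mm and 64 high from the table, stands outside the middle of its -x wall, its centre 82 mm along -x from the tray's origin (centre of the underside). 0.35 kg; on the table left or right of the rack, best dragged along the table by its grip.
- plate: The carved plate lying loose in its tray: 90 x 70 x 12 mm grey-green block with inked leaf relief, about 0.11 kg. Origin: centre of the underside, 6 mm above the tray's underside.
- rack: Low aluminium rack fixed on the table, no floor, 40 mm high, 184 wide: two side channels 136 mm apart inside, lips over them (underside 32 mm up, 100 mm gap), back stop at +x. Open flared mouth at its -x end, 60 mm before the origin; the tray slides in along +x. Origin: on the table, where the tray's origin comes when home (touching the stop it is 2 mm past); the tray's x then lies along the rack's.
- jar_tray: The other tray, with two 45 mm high ink jars in it; to be left alone: plywood, 130 (x) x 120 (y) mm, walls 20 high, 6 thick. One upright grip, 34 (x) x 16 (y) mm and 64 high from the table, stands outside the middle of its -x wall, its centre 82 mm along -x from the tray's origin (centre of the underside). 
Mind the look-alikes: they are no part of the job. Leave any orange look-alike of the plate_tray alone.

How it is judged:
By the outcome, as a careful person would: the job done as asked, in the order asked, and still so for the second after the job is handed in, with the robot touching nothing.
It also fails if it takes over 43 s, if anything falls off the work surface, if the arm or the gripper's body presses on something with over 40 N, if the wrist force passes 120 N, or if a joint passes its speed limit or range.

ROBOT

A 7-joint arm with a two-finger parallel gripper is mounted at the origin on the work surface. World frame = base frame: x ahead of the robot, y to its left, z up, the work surface at z = 0. Lengths are in m, angles in rad, forces in N, time in s.
With the tool pointing down it reaches from about 0.425 to 0.975 m from the base axis. Payload 16.7 kg.
Tool frame: the origin (TCP) lies on the centre line of the jaws, within the pads' length; the fingertips stand 11 mm ahead of it and the grasp point (between the pads) lies 8 mm behind it; x points along the fingers, z is the direction in which the jaws open and shut, and the axes are right-handed (so a half turn about x gives the same grasp; the last joint's range is limited). The gripper opens to 85 mm and grips with 20 to 120 N. Pads are 22 mm wide; open, the fingers measure 114 mm over their backs; the gripper's body (76 mm by 85 mm) begins 54 mm behind the grasp point. The pads swing forward as they close: fully open they stand 13 mm farther back than shut.
Start: joints at [1.048, 0.426, 0.074, 1.606, -0.034, 1.111, -0.067], TCP at [0.246, -0.628, 0.242] pointing down, gripper open.
Joint ranges: [-2.85, 2.85], [-0.5, 2.14], [-1.23, 1.37], [0.21, 2.46], [-1.02, 4.16], [0.16, 2.05], [-2.73, 2.73]. Speed limits (rad/s): [1.89, 1.89, 2.39, 2.39, 3.01, 3.01, 3.01].

INTERFACE

Orientations are given as a rotation vector (axis times angle).
In Python, from bench import manip gives the robot as it stands.
- The arm moves only by the shell command python3 -m creep 'ROWS' [FORCE]. ROWS is JSON, a list of rows, each an object of numbers: "dx", "dy", "dz": the shift along the tool's x, y, z in m; "yaw": the turn about the tool's x in degrees; "grip": the finger opening in m, from 0 to 0.0854. In form: [{"dx": .., "dy": .., "dz": .., "yaw": .., "grip": ..}, ...]. A call has 1 to 12 rows; each row is the pose to reach, as a shift and turn from the pose commanded when the call began, along the tool's axes at that moment; what a row does not reach only later rows make up. A row lasts 1/8 s, in which the tool goes at most 62.5 mm and 10.7 degrees, less where a joint would pass 70% of its speed; a pose out of reach is approached as far as the arm can. A call with a gripper value outside its range is refused whole. The fingers move at their own pace and stop on an object; FORCE is the grip in N (left out, the last holds). Time passes only in rows, so rows that repeat a pose let the fingers close. It gives the time, the measured TCP pose, the force and the opening at its end, in the units of the state.
- manip.read_state(): the state, without advancing time (a new reading comes with each control period).
- manip.grab_frame(name): name is "side" or "top"; returns a dict with "color" (400x640x3 uint8, red, green, blue), "z_map" (400x640 float32, m along the optical axis (not along the pixel's ray), 0 where there is no reading), "fov_y" (degrees; the focal length in pixels is half the picture's height over the tangent of half this angle, whatever the lens; pixels are square), "cx", "cy" (the principal point, pixels), "distortion" ([k1, k2, p1, p2, k3] as OpenCV has them; the pictures are not rectified), "eye" and "rotation" of the camera in the world. Camera axes: x right, y up, looking along -z (the intrinsics and any distortion apply to the point x, -y, -z); pixel columns grow to the right and rows downward; lengths in m; the calibration is good to about 2 mm. A picture is of the moment at which its call begins.
- manip.sign_off(): hands the job in, once; it reports no verdict.
The state is a dict: "time_s": time; "joints": joint angles; "qd": joint speeds; "joint_torque": joint torques, N m; "ee_pos": TCP position; "orientation": TCP orientation; "wrist_force": force on the tool from outside, world axes, zero at the start; "moment": the same for the moment, N m; "width": finger opening in m.
Only numpy, scipy, OpenCV 4.12 (cv2) and the standard library are available. Lean on these libraries where they do the work, as an engineer would, in place of code of your own. Each camera call takes 0.05 s, during which the arm holds its last target.

## Working session

There is one attempt and no reset: what is moved stays moved. The work goes in short steps, Python scripts to look and compute and a shell command to move; the robot and the scene stay as the last step left them, time stands still between calls to the robot, and variables do not carry over. Pictures are saved under pics/ and viewed, and the job is handed in when it is done.

```bash
mkdir -p pics; ls
cat > h.py <<'E'
import numpy as np, cv2, pickle
from scipy.spatial.transform import Rotation as R
def cloud(f):
    """world xyz per pixel"""
    h,w=f["z_map"].shape; fl=h/2/np.tan(np.radians(f["fov_y"])/2)
    K=np.array([[fl,0,f["cx"]],[0,fl,f["cy"]],[0,0,1.]])
    u,v=np.meshgrid(np.arange(w),np.arange(h))
    p=np.stack([u,v],-1).reshape(-1,1,2).astype(np.float64)
    n=cv2.undistortPoints(p,K,np.array(f["distortion"],float)).reshape(h,w,2)
    z=f["z_map"].astype(float)
    c=np.stack([n[...,0]*z,-n[...,1]*z,-z],-1)
    W=c@np.array(f["rotation"]).T+np.array(f["eye"])
    W[z==0]=np.nan
    return W
E
python3 - <<'E'
from h import *
from bench import manip
s=manip.read_state()
print({k:np.round(v,3).tolist() for k,v in s.items()})
print(R.from_rotvec(s["orientation"]).as_matrix().round(3))
for n in("top","side"):
    f=manip.grab_frame(n); pickle.dump(f,open(n+"0.pkl","wb"))
    cv2.imwrite(f"pics/{n}0.png",f["color"][...,::-1])
    print(n,f["eye"],np.array(f["rotation"]).round(2).tolist(),f["distortion"],f["fov_y"])
E
```

```text
pics
{'time_s': 0.0, 'joints': [1.048, 0.427, 0.074, 1.607, -0.034, 1.111, -0.067], 'qd': [-0.001, -0.001, -0.0, -0.001, -0.001, 0.001, 0.001], 'joint_torque': [-0.0, -94.984, 3.761, -46.351, 0.019, 0.01, 0.0], 'ee_pos': [0.246, -0.628, 0.242], 'orientation': [0.93, 1.364, -0.929], 'wrist_force': [0.468, -0.011, -0.888], 'moment': [0.012, -0.002, 0.01], 'width': 0.086}
[[-0.001  0.931  0.365]
 [ 0.001  0.365 -0.931]
 [-1.    -0.    -0.001]]
top [0.33944331 0.00987195 1.25728194] [0.15, -0.12, -1.57] [-0.0563272  0.         0.         0.         0.       ] 50.428169256431076
side [0.22446649 0.67330283 0.89477571] [0.21, -0.92, -2.5] [-0.05352707  0.          0.          0.          0.        ] 43.09541516285712
```

```bash
sed -i 's/np.array(f\["rotation"\]).T/R.from_rotvec(f["rotation"]).as_matrix().T/' h.py
python3 - <<'E'
from h import *
for n in("top","side"):
    f=pickle.load(open(n+"0.pkl","rb")); W=cloud(f)
    print(n,[W[r,c].round(3).tolist() for r,c in((200,320),(300,200),(100,500),(380,20),(20,20))])
E
```

```text
top [[0.557, 0.034, -0.0], [0.262, 0.384, 0.003], [0.869, -0.529, 0.012], [-0.11, 1.296, -0.522], [1.697, 1.698, -0.747]]
side [[0.581, 0.013, 0.002], [0.665, 0.353, -0.001], [0.313, -0.535, 0.017], [0.847, 0.643, 0.003], [2.402, -0.487, -0.307]]
```

View pics/top0.png

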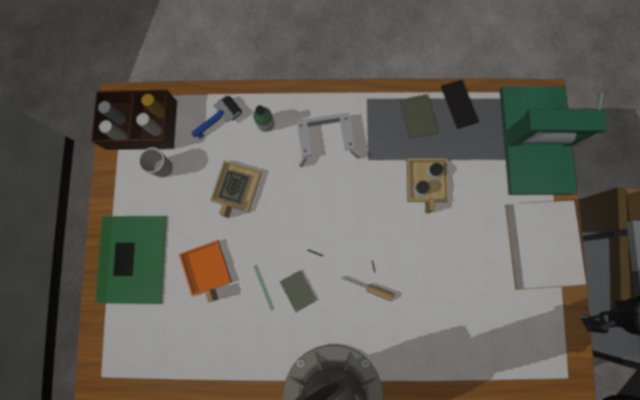

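View pics/side0.png

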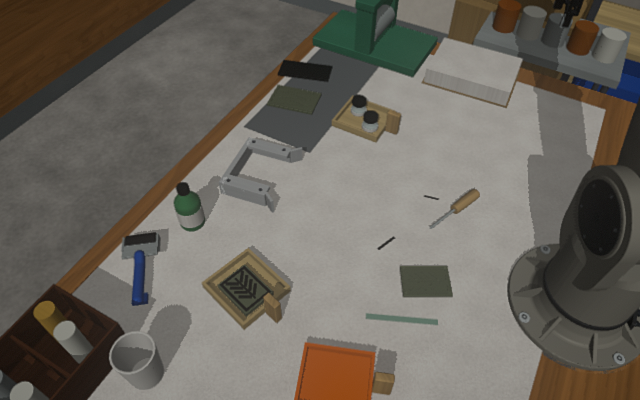

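The picture shows three tray-like things in top: 
- (237,187) plywood tray with a grey-green leaf-relief plate: fits plate_tray.
- (428,180) plywood tray with two dark-topped jars: jar_tray, leave.
- (207,268) orange tray: look-alike, leave. 

The rack is at (328,135), mouth towards the robot. I'll confirm in an enlarged crop and measure.

Run:
```python
from h import *
f=pickle.load(open("top0.pkl","rb")); W=cloud(f)
cv2.imwrite("pics/crop0.png",cv2.resize(f["color"][80:230,190:390,::-1],(800,600),interpolation=cv2.INTER_CUBIC))
# height map in metric grid, both cams
for n in("top","side"):
    f=pickle.load(open(n+"0.pkl","rb")); W=cloud(f).reshape(-1,3); C=f["color"].reshape(-1,3)
    def rng(x0,x1,y0,y1,z0,z1):
        m=(W[:,0]>x0)&(W[:,0]<x1)&(W[:,1]>y0)&(W[:,1]<y1)&(W[:,2]>z0)&(W[:,2]<z1); return W[m]
    for nm,a in(("tray walls",(.4,.75,.15,.4,.014,.026)),("grip",(.4,.75,.15,.4,.05,.075)),("rack",(.6,.9,-.15,.14,.032,.05)),("jar",(.45,.75,-.4,-.15,.012,.1))):
        p=rng(*a)
        if len(p)<5: print(n,nm,len(p)); continue
        r=cv2.minAreaRect((p[:,:2]*1000).astype(np.float32))
        print(n,nm,len(p),np.round(r[0],1),np.round(r[1],1),round(r[2],1),"zmed",p[:,2].mean().round(4),"c",p[:,:2].mean(0).round(4))
    t=rng(.45,.6,-.1,.1,-.02,.02); print("table z",np.median(t[:,2]))
```

```text
top tray walls 1142 [529.4 306.8] [122.6 280.3] 74.4 zmed 0.0192 c [0.5848 0.2963]
top grip 78 [521.4 309.9] [17.1 33.7] 71.0 zmed 0.0625 c [0.5203 0.3094]
top rack 940 [740.   16.2] [136.5 179.9] 8.9 zmed 0.0403 c [0.7543 0.0164]
top jar 916 [ 632.6 -286.7] [123.  232.2] 89.7 zmed 0.0338 c [ 0.6035 -0.2834]
table z 0.0014265489610809645
side tray walls 2474 [527.2 309. ] [123.2 281.6] 73.7 zmed 0.018 c [0.5805 0.3001]
side grip 187 [519.7 312.3] [16.7 36. ] 72.4 zmed 0.0608 c [0.518 0.314]
side rack 1377 [739.7  16.9] [140.1 182.2] 8.8 zmed 0.039 c [0.7506 0.0247]
side jar 1273 [ 596.6 -286. ] [127.8 168.2] 87.9 zmed 0.0321 c [ 0.5945 -0.2757]
table z 0.0006320021214030191
```

View pics/crop0.png

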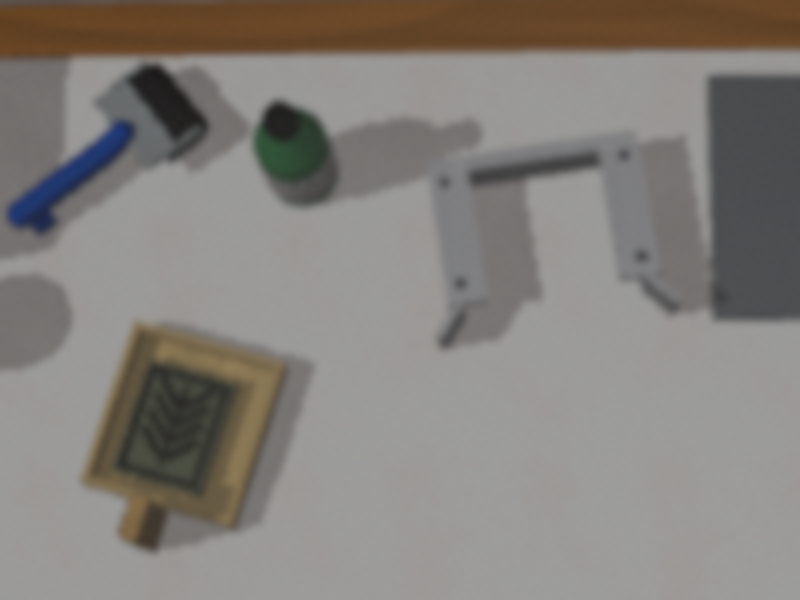

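Confirmed by the crop: leaf-relief plate in the tray at crop (185,430), upright grip at (143,520). Rack mouth faces down in the image, with flares at (450,325) and (660,295). Refining the tray and rack poses.

```bash
cat >> h.py <<'E'
def frame(W,o,a):
    c,s=np.cos(np.radians(a)),np.sin(np.radians(a)); d=W[...,:2]-np.array(o)
    return np.stack([d[...,0]*c+d[...,1]*s,-d[...,0]*s+d[...,1]*c],-1)
def world(o,a,l):
    c,s=np.cos(np.radians(a)),np.sin(np.radians(a)); return np.array([o[0]+c*l[0]-s*l[1],o[1]+s*l[0]+c*l[1]])
E
python3 - <<'E'
from h import *
for n in("top","side"):
    f=pickle.load(open(n+"0.pkl","rb")); W=cloud(f).reshape(-1,3)
    W=W[~np.isnan(W[:,0])]
    m=(np.hypot(W[:,0]-.605,W[:,1]-.285)<.1)&(W[:,2]>.012)&(W[:,2]<.026)
    g=W[(np.hypot(W[:,0]-.52,W[:,1]-.31)<.03)&(W[:,2]>.055)&(W[:,2]<.075)]
    p=W[m]; q=p[np.hypot(*(p[:,:2]-g[:,:2].mean(0)).T)>.03]
    r=cv2.minAreaRect((q[:,:2]*1000).astype(np.float32)); print(n,"tray",r,"grip",g[:,:2].mean(0), np.ptp(frame(g,g[:,:2].mean(0),-17),axis=0))
    d=np.array(r[0])/1000-g[:,:2].mean(0); print(" dir grip->tray",np.degrees(np.arctan2(d[1],d[0])),np.hypot(*d))
    a=8.8
    b=(np.hypot(W[:,0]-.74,W[:,1]-.02)<.17)&(W[:,2]>.012)&(W[:,2]<.05)
    P=np.c_[frame(W[b],(.7,.01),a),W[b][:,2]]*1000
    for zl,zh in((12,28),(30,36),(36,46)):
        s=P[(P[:,2]>zl)&(P[:,2]<zh)]
        print(zl,zh,len(s),np.percentile(s,[0,1,50,99,100],axis=0).round(0)[:,:2].tolist())
    t=P[P[:,2]>35]; im=np.zeros((300,300),np.uint8)
    for h in(t,): 
        im[np.clip(200-h[:,0],0,299).astype(int),np.clip(150-h[:,1],0,299).astype(int)]=255
    lo=P[P[:,2]<=30]; im2=im.copy()*0; im2[np.clip(200-lo[:,0],0,299).astype(int),np.clip(150-lo[:,1],0,299).astype(int)]=255
    cv2.imwrite(f"pics/rk_{n}.png",cv2.resize(cv2.merge([im,im2,im2*0]),(600,600),interpolation=cv2.INTER_NEAREST))
E
```

```text
top tray ((601.0413818359375, 287.3037109375), (124.28077697753906, 130.66407775878906), 73.50102233886719) grip [0.5212665  0.30961166] [0.0334145  0.01703065]
 dir grip->tray -15.622918690310842 0.08283523535721386
12 28 88 [[-29.0, -92.0], [-28.0, -89.0], [95.0, -4.0], [122.0, 160.0], [126.0, 163.0]]
30 36 65 [[-28.0, -90.0], [-27.0, -88.0], [94.0, -16.0], [115.0, 160.0], [115.0, 161.0]]
36 46 884 [[-28.0, -90.0], [-23.0, -83.0], [58.0, 4.0], [107.0, 88.0], [127.0, 162.0]]
side tray ((598.5084838867188, 288.4129943847656), (123.72520446777344, 133.0457305908203), 73.7685775756836) grip [0.51846231 0.31347377] [0.03541708 0.01680559]
 dir grip->tray -17.384238835017744 0.08387748676453517
12 28 416 [[-31.0, -90.0], [-30.0, -86.0], [48.0, 79.0], [106.0, 92.0], [108.0, 94.0]]
30 36 219 [[-30.0, -87.0], [-28.0, -84.0], [48.0, 40.0], [108.0, 91.0], [110.0, 92.0]]
36 46 1225 [[-30.0, -90.0], [-26.0, -82.0], [56.0, 23.0], [108.0, 84.0], [109.0, 162.0]]
```

View pics/rk_top.png

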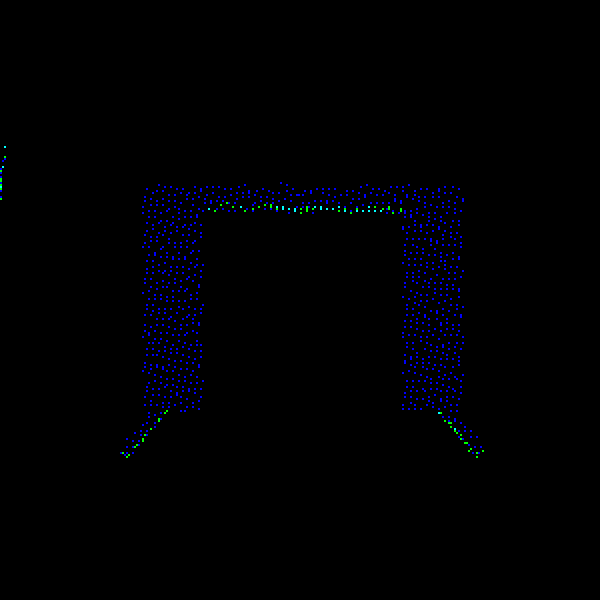

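View pics/rk_side.png

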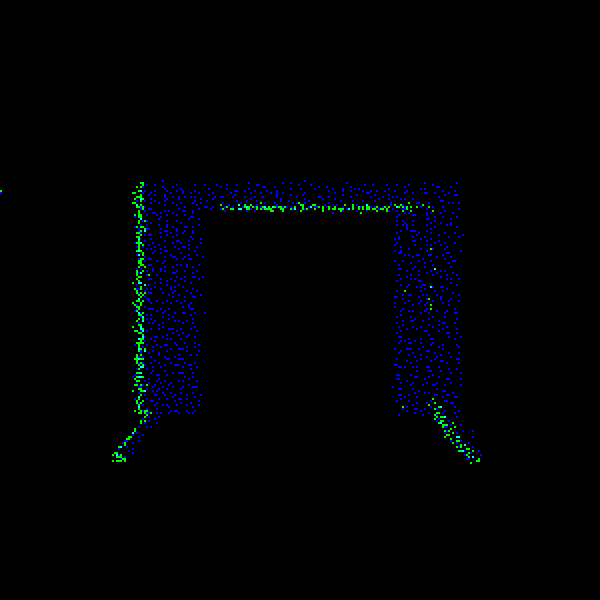

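Run:
```python
from h import *
for n in("top","side"):
    f=pickle.load(open(n+"0.pkl","rb")); W=cloud(f).reshape(-1,3); W=W[~np.isnan(W[:,0])]
    b=(np.hypot(W[:,0]-.74,W[:,1]-.02)<.17)&(W[:,2]>.015)&(W[:,2]<.05)
    P=np.c_[frame(W[b],(.7,.01),8.8),W[b][:,2]]*1000
    m=P[(P[:,2]>36)&(abs(P[:,1])<90)&(P[:,0]>0)&(P[:,0]<92)]
    for nm,e in(("L",m[m[:,1]>0]),("R",m[m[:,1]<0])):
        bins=range(5,90,8); 
        for q,qn in((5,"lo"),(95,"hi")):
            v=[np.percentile(e[(e[:,0]>=i)&(e[:,0]<i+8),1],q) for i in bins]
            k=np.polyfit(np.array(bins)+4,v,1); print(n,nm,qn,"slope deg",np.degrees(k[0]).round(2),"y@30",np.polyval(k,30).round(1))
    s=P[(P[:,2]<30)&(abs(P[:,1])<48)&(P[:,0]>80)&(P[:,0]<115)]
    k=np.polyfit(s[:,1],s[:,0],1); print(n,"stop slope",-np.degrees(k[0]).round(2),"x",k[1].round(1))
    print("rack o",world((.7,.01),8.8,(k[1]/1000-.067,-.0005)))
from bench import manip
s=manip.read_state(); M=R.from_rotvec(s["orientation"]).as_matrix(); p=np.array(s["ee_pos"])
for t in((.5,-.35,.242),(.52,.311,.15),(.52,.311,.035)): print(t,(M.T@(np.array(t)-p)).round(4))
```

```text
top L lo slope deg 0.51 y@30 50.4
top L hi slope deg -0.24 y@30 76.5
top R lo slope deg 1.48 y@30 -79.6
top R hi slope deg 0.35 y@30 -53.4
top stop slope -1.02 x 95.5
rack o [0.72828119 0.0138722 ]
side L lo slope deg -0.62 y@30 52.7
side L hi slope deg 0.25 y@30 80.1
side R lo slope deg 0.59 y@30 -78.0
side R hi slope deg -0.02 y@30 -49.0
side stop slope -0.09 x 96.1
rack o [0.72886584 0.01396271]
(0.5, -0.35, 0.242) [-1.000e-04  3.377e-01 -1.663e-01]
(0.52, 0.311, 0.15) [ 0.0925  0.5976 -0.7743]
(0.52, 0.311, 0.035) [ 0.2075  0.5977 -0.7741]
```

```bash
python3 -m creep '[{"dy":0.056,"dz":-0.028},{"dy":0.112,"dz":-0.056},{"dy":0.169,"dz":-0.083},{"dy":0.225,"dz":-0.111},{"dy":0.281,"dz":-0.138},{"dy":0.338,"dz":-0.166},{"dy":0.360,"dz":-0.222},{"dy":0.382,"dz":-0.278},{"dy":0.404,"dz":-0.334},{"dy":0.426,"dz":-0.390},{"dy":0.446,"dz":-0.440},{"dy":0.446,"dz":-0.440}]'
python3 - <<'E'
from h import *
from bench import manip
s=manip.read_state(); M=R.from_rotvec(s["orientation"]).as_matrix(); p=np.array(s["ee_pos"])
print(s["time_s"],p,M.round(3).tolist())
for t in((.52,.311,.15),(.52,.311,.035)): print(t,(M.T@(np.array(t)-p)).round(4))
E
```

```text
0.1 [ 0.24630802 -0.62808624  0.24169275] [[-0.0, 0.931, 0.365], [0.001, 0.365, -0.931], [-1.0, -0.0, -0.001]]
(0.52, 0.311, 0.15) [ 0.0925  0.5976 -0.7743]
(0.52, 0.311, 0.035) [ 0.2075  0.5977 -0.7741]invalid input at $[0]: expected keys dx, dy, dz, yaw, grip
```

All keys are required per row.

```bash
python3 -m creep '[{"dx":0,"dy":0.056,"dz":-0.028,"yaw":0,"grip":0.085},{"dx":0,"dy":0.112,"dz":-0.056,"yaw":0,"grip":0.085},{"dx":0,"dy":0.169,"dz":-0.083,"yaw":0,"grip":0.085},{"dx":0,"dy":0.225,"dz":-0.111,"yaw":0,"grip":0.085},{"dx":0,"dy":0.281,"dz":-0.138,"yaw":0,"grip":0.085},{"dx":0,"dy":0.338,"dz":-0.166,"yaw":0,"grip":0.085},{"dx":0,"dy":0.360,"dz":-0.222,"yaw":0,"grip":0.085},{"dx":0,"dy":0.382,"dz":-0.278,"yaw":0,"grip":0.085},{"dx":0,"dy":0.404,"dz":-0.334,"yaw":0,"grip":0.085},{"dx":0,"dy":0.426,"dz":-0.390,"yaw":0,"grip":0.085},{"dx":0,"dy":0.446,"dz":-0.440,"yaw":0,"grip":0.085},{"dx":0,"dy":0.446,"dz":-0.440,"yaw":0,"grip":0.085}]'
cat > rel.py <<'E'
from h import *
from bench import manip
import sys,json
s=manip.read_state(); M=R.from_rotvec(s["orientation"]).as_matrix(); p=np.array(s["ee_pos"])
print("t",s["time_s"],"p",p.round(4),"ytool ang",np.degrees(np.arctan2(M[1,1],M[0,1])).round(2),"down",M[:,0].round(3),"F",np.round(s["wrist_force"],1),"w",round(s["width"],4))
for a in sys.argv[1:]:
    t=np.array(json.loads(a)); print(t,(M.T@(t-p)).round(4))
E
python3 rel.py "[0.52,0.311,0.15]" "[0.52,0.311,0.035]"
```

```text
time_s: 1.6
ee_pos: [0.5009, -0.0517, 0.2424]
orientation: [0.926, 1.366, -0.924]
wrist_force: [0.4, -0.1, 0.0]
width: 0.0849
t 1.6 p [ 0.5009 -0.0517  0.2424] ytool ang 21.77 down [ 0.     0.001 -1.   ] F [ 0.4 -0.1  0. ] w 0.0849
[0.52  0.311 0.15 ] [ 0.0927  0.1522 -0.3297]
[0.52  0.311 0.035] [ 0.2077  0.1521 -0.3297]
```

```bash
python3 -m creep '[{"dx":0,"dy":0.022,"dz":-0.047,"yaw":6,"grip":0.05},{"dx":0.01,"dy":0.044,"dz":-0.094,"yaw":12,"grip":0.05},{"dx":0.03,"dy":0.065,"dz":-0.141,"yaw":18,"grip":0.05},{"dx":0.05,"dy":0.087,"dz":-0.188,"yaw":24,"grip":0.05},{"dx":0.07,"dy":0.109,"dz":-0.235,"yaw":30,"grip":0.05},{"dx":0.085,"dy":0.130,"dz":-0.282,"yaw":34,"grip":0.05},{"dx":0.0925,"dy":0.152,"dz":-0.330,"yaw":38,"grip":0.05},{"dx":0.0925,"dy":0.152,"dz":-0.330,"yaw":38,"grip":0.05},{"dx":0.0925,"dy":0.152,"dz":-0.330,"yaw":38,"grip":0.05}]'
python3 rel.py "[0.52,0.311,0.034]"
python3 - <<'E'
from h import *
from bench import manip
f=manip.grab_frame("side"); cv2.imwrite("pics/s1.png",cv2.resize(f["color"][150:390,150:400,::-1],(625,600)))
E
```

```text
time_s: 2.72
ee_pos: [0.5222, 0.3058, 0.1493]
orientation: [1.418, 1.058, -1.42]
wrist_force: [-0.5, -0.2, -1.0]
width: 0.0504
t 2.725 p [0.5222 0.3058 0.1493] ytool ang -16.59 down [-0.001 -0.001 -1.   ] F [-0.5 -0.2 -1. ] w 0.0504
[0.52  0.311 0.034] [ 0.1153 -0.0036 -0.0045]
```

View pics/s1.png

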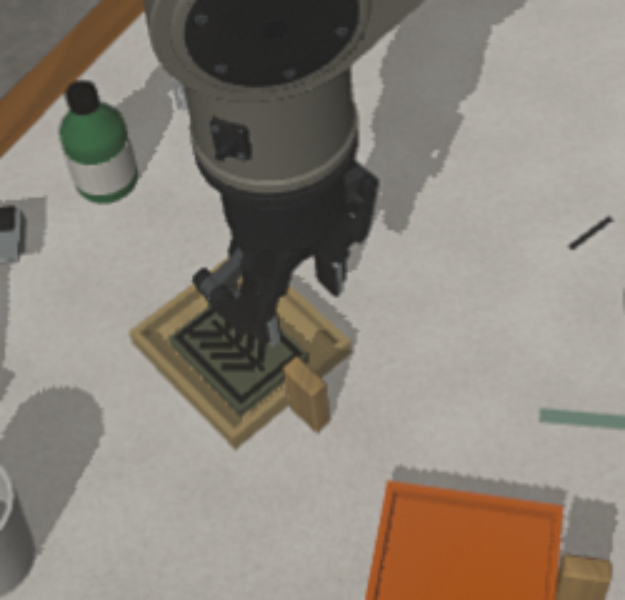

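The fingers hang open on either side above the tray/grip at (305,390) in the crop, with nothing else under them. Re-reading the pose before descending.

```bash
python3 rel.py "[0.52,0.311,0.034]" "[0.52,0.311,0.08]"
```

```text
t 2.775 p [0.5225 0.3053 0.1497] ytool ang -16.65 down [-0.    -0.001 -1.   ] F [-0.4 -0.3 -0.4] w 0.0499
[0.52  0.311 0.034] [ 0.1156 -0.004  -0.0049]
[0.52  0.311 0.08 ] [ 0.0696 -0.004  -0.0048]
```

```bash
python3 -m creep '[{"dx":0.02,"dy":-0.003,"dz":-0.004,"yaw":0,"grip":0.05},{"dx":0.045,"dy":-0.003,"dz":-0.005,"yaw":0,"grip":0.05},{"dx":0.065,"dy":-0.003,"dz":-0.005,"yaw":0,"grip":0.05},{"dx":0.065,"dy":-0.003,"dz":-0.005,"yaw":0,"grip":0.05}]'
python3 rel.py "[0.52,0.311,0.034]"
python3 - <<'E'
from h import *
from bench import manip
f=manip.grab_frame("side"); cv2.imwrite("pics/s2.png",cv2.resize(f["color"][200:350,180:330,::-1],(600,600)))
E
```

```text
time_s: 3.28
ee_pos: [0.5198, 0.3114, 0.0831]
orientation: [1.417, 1.058, -1.422]
wrist_force: [-0.0, 0.6, -1.2]
width: 0.0499
t 3.275 p [0.5198 0.3114 0.0831] ytool ang -16.61 down [-0.002 -0.002 -1.   ] F [-0.   0.6 -1.2] w 0.0499
[0.52  0.311 0.034] [0.0491 0.0004 0.0002]
```

View pics/s2.png

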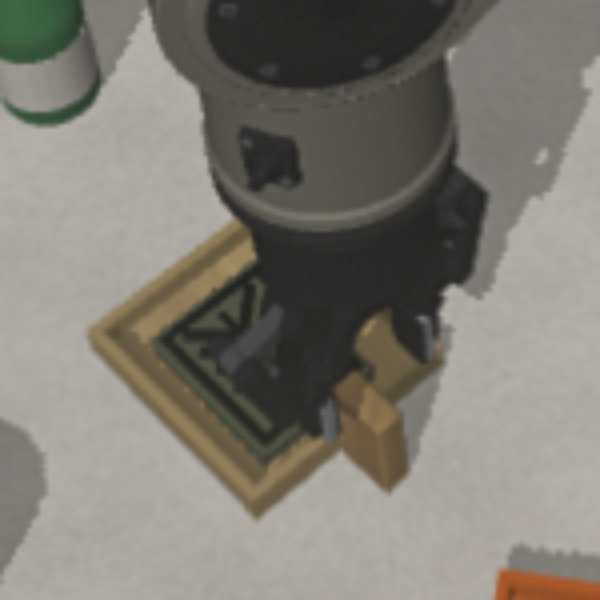

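The fingertips straddle the grip top (365,395), one at (325,420) and the other at (425,340). Descending and closing.

```bash
python3 -m creep '[{"dx":0.016,"dy":0,"dz":0,"yaw":0,"grip":0.05},{"dx":0.032,"dy":0,"dz":0,"yaw":0,"grip":0.05},{"dx":0.048,"dy":0,"dz":0,"yaw":0,"grip":0.05},{"dx":0.049,"dy":0,"dz":0,"yaw":0,"grip":0.05},{"dx":0.049,"dy":0,"dz":0,"yaw":0,"grip":0.025},{"dx":0.049,"dy":0,"dz":0,"yaw":0,"grip":0.018},{"dx":0.049,"dy":0,"dz":0,"yaw":0,"grip":0.010},{"dx":0.049,"dy":0,"dz":0,"yaw":0,"grip":0.010},{"dx":0.049,"dy":0,"dz":0,"yaw":0,"grip":0.010}]' 60
python3 rel.py
python3 - <<'E'
from h import *
from bench import manip
f=manip.grab_frame("side"); pickle.dump(f,open("s3.pkl","wb")); cv2.imwrite("pics/s3.png",cv2.resize(f["color"][200:350,180:330,::-1],(600,600)))
E
```

```text
time_s: 4.45
ee_pos: [0.5209, 0.3127, 0.0365]
orientation: [1.42, 1.058, -1.418]
wrist_force: [-0.6, -0.6, 7.1]
width: 0.0156
t 4.45 p [0.5209 0.3127 0.0365] ytool ang -16.59 down [ 0.001  0.001 -1.   ] F [-0.6 -0.6  7.1] w 0.0156
```

View pics/s3.png

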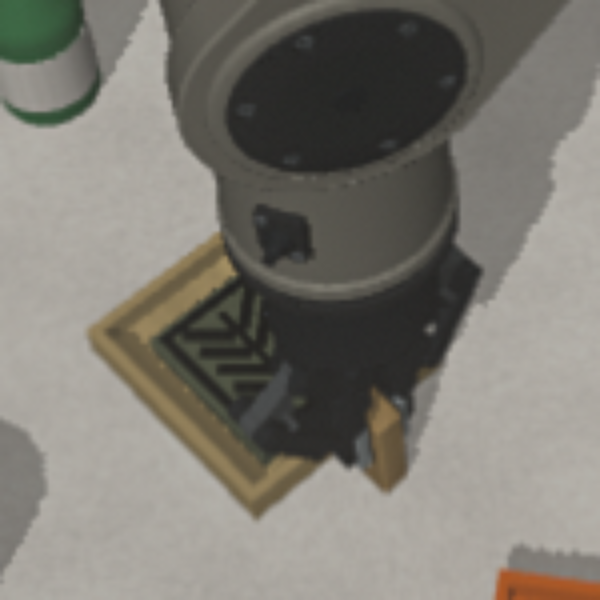

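The fingers hold the grip at (385,440), width 15.6 mm. Next, back off, turn and cross to the rack mouth.

```bash
python3 rel.py "[0.482,0.300,0.0365]" "[0.482,0.15,0.0365]" "[0.489,-0.023,0.0365]"
```

```text
t 4.5 p [0.5209 0.3127 0.0365] ytool ang -16.59 down [ 0.001  0.001 -1.   ] F [-1.8 -0.3  7.6] w 0.0153
[0.482  0.3    0.0365] [-0.     -0.0337  0.0233]
[0.482  0.15   0.0365] [-1.00e-04  9.20e-03  1.67e-01]
[ 0.489  -0.023   0.0365] [-2.000e-04  6.530e-02  3.308e-01]
```

```bash
python3 -m creep '[{"dx":-0.001,"dy":-0.006,"dz":0.003,"yaw":0,"grip":0.010},{"dx":-0.001,"dy":-0.015,"dz":0.009,"yaw":-1,"grip":0.010},{"dx":-0.001,"dy":-0.025,"dz":0.016,"yaw":-2,"grip":0.010},{"dx":-0.001,"dy":-0.034,"dz":0.024,"yaw":-4,"grip":0.010},{"dx":-0.001,"dy":-0.030,"dz":0.037,"yaw":-6,"grip":0.010},{"dx":-0.001,"dy":-0.026,"dz":0.052,"yaw":-8,"grip":0.010},{"dx":-0.001,"dy":-0.020,"dz":0.070,"yaw":-11,"grip":0.010},{"dx":-0.001,"dy":-0.014,"dz":0.088,"yaw":-14,"grip":0.010},{"dx":-0.001,"dy":-0.008,"dz":0.108,"yaw":-17,"grip":0.010},{"dx":-0.001,"dy":-0.002,"dz":0.128,"yaw":-20,"grip":0.010},{"dx":-0.001,"dy":0.004,"dz":0.146,"yaw":-22,"grip":0.010},{"dx":-0.001,"dy":0.009,"dz":0.160,"yaw":-24,"grip":0.010}]' 
python3 rel.py "[0.489,-0.023,0.0365]"
python3 - <<'E'
from h import *
from bench import manip
f=manip.grab_frame("side"); pickle.dump(f,open("s4.pkl","wb")); cv2.imwrite("pics/s4.png",f["color"][...,::-1])
E
```

```text
time_s: 6.0
ee_pos: [0.4828, 0.1555, 0.0368]
orientation: [1.111, 1.269, -1.112]
wrist_force: [-0.1, 0.9, -3.3]
width: 0.0153
t 6.0 p [0.4828 0.1555 0.0368] ytool ang 7.55 down [-0. -0. -1.] F [-0.1  0.9 -3.3] w 0.0153
[ 0.489  -0.023   0.0365] [ 0.0004 -0.0173  0.1778]
```

View pics/s4.png

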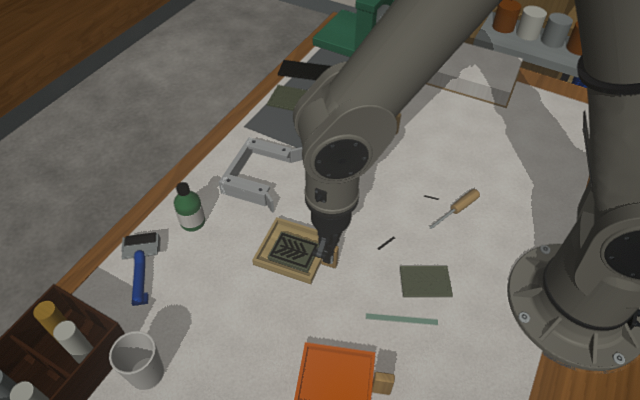

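The tray at (297,250) has followed the grip with the plate flat inside. On to the pre-insert pose.

```bash
python3 -m creep '[{"dx":0,"dy":-0.001,"dz":0.010,"yaw":0,"grip":0.010},{"dx":0,"dy":-0.003,"dz":0.030,"yaw":-1,"grip":0.010},{"dx":0,"dy":-0.005,"dz":0.052,"yaw":-1.3,"grip":0.010},{"dx":0,"dy":-0.007,"dz":0.075,"yaw":-1.3,"grip":0.010},{"dx":0,"dy":-0.010,"dz":0.098,"yaw":-1.3,"grip":0.010},{"dx":0,"dy":-0.012,"dz":0.120,"yaw":-1.3,"grip":0.010},{"dx":0,"dy":-0.014,"dz":0.142,"yaw":-1.3,"grip":0.010},{"dx":0,"dy":-0.016,"dz":0.160,"yaw":-1.3,"grip":0.010},{"dx":0,"dy":-0.017,"dz":0.172,"yaw":-1.3,"grip":0.010},{"dx":0,"dy":-0.017,"dz":0.178,"yaw":-1.3,"grip":0.010},{"dx":0,"dy":-0.017,"dz":0.178,"yaw":-1.3,"grip":0.010}]' 
python3 rel.py "[0.489,-0.023,0.0365]"
python3 - <<'E'
from h import *
from bench import manip
for n in("top","side"):
    f=manip.grab_frame(n); pickle.dump(f,open(n+"5.pkl","wb"))
    W=cloud(f).reshape(-1,3); C=f["color"].reshape(-1,3).astype(int)
    ok=(~np.isnan(W[:,0]))&(np.hypot(W[:,0]-.57,W[:,1]+.01)<.1)&(W[:,2]>.012)&(W[:,2]<.026)&(C[:,0]-C[:,2]>15)
    q=W[ok]; print(n,len(q),cv2.minAreaRect((q[:,:2]*1000).astype(np.float32)))
    L=np.c_[frame(q,(.7285,.0143),8.9)*1000,q[:,2]*1000]; print(np.percentile(L,[1,5,95,99],axis=0).round(1).tolist())
    fr=L[L[:,0]>np.percentile(L[:,0],99)-4]
    s=[]; 
    for y in range(-52,53,8):
        e=L[(abs(L[:,1]-y)<4)]
        if len(e)>3: s.append((y,e[:,0].max()))
    s=np.array(s); k=np.polyfit(s[:,0],s[:,1],1); print("front edge",s.round(1).tolist(),"rel yaw",-np.degrees(np.arctan(k[0])).round(2))
    cv2.imwrite(f"pics/{n}5.png",f["color"][...,::-1] if n=="side" else cv2.resize(f["color"][90:270,240:440,::-1],(667,600)))
E
```

```text
time_s: 7.42
ee_pos: [0.4897, -0.0221, 0.0368]
orientation: [1.097, 1.277, -1.097]
wrist_force: [0.3, -0.8, -3.3]
width: 0.0152
t 7.425 p [ 0.4897 -0.0221  0.0368] ytool ang 8.7 down [-0.  0. -1.] F [ 0.3 -0.8 -3.3] w 0.0152
[ 0.489  -0.023   0.0365] [ 0.0003 -0.0008  0.0008]
top 121 ((601.6417236328125, 21.646987915039062), (81.56291198730469, 164.26669311523438), 52.570533752441406)
[[-189.8, -58.7, 12.2], [-116.5, -52.8, 12.9], [-93.8, 55.7, 24.0], [-93.0, 57.6, 25.1]]
front edge [[-52.0, -94.7], [-44.0, -94.9], [-36.0, -92.9], [-28.0, -95.4], [-20.0, -93.8], [-12.0, -94.2], [-4.0, -94.2], [4.0, -92.7], [12.0, -96.1], [20.0, -93.9], [28.0, -93.8], [36.0, -95.3], [44.0, -93.2], [52.0, -94.8]] rel yaw -0.03
side 691 ((553.3065185546875, -12.757614135742188), (164.52545166015625, 124.98949432373047), 8.205324172973633)
[[-257.3, -60.1, 12.2], [-228.4, -57.6, 12.7], [-97.5, 61.0, 22.1], [-95.9, 62.1, 24.3]]
front edge [[-52.0, -96.2], [-44.0, -96.5], [-36.0, -95.4], [-28.0, -96.4], [-20.0, -96.0], [-12.0, -96.1], [-4.0, -97.3], [4.0, -95.4], [12.0, -95.6], [20.0, -96.5], [28.0, -96.8], [36.0, -95.2], [44.0, -94.7], [52.0, -94.8]] rel yaw -0.6
```

View pics/top5.png

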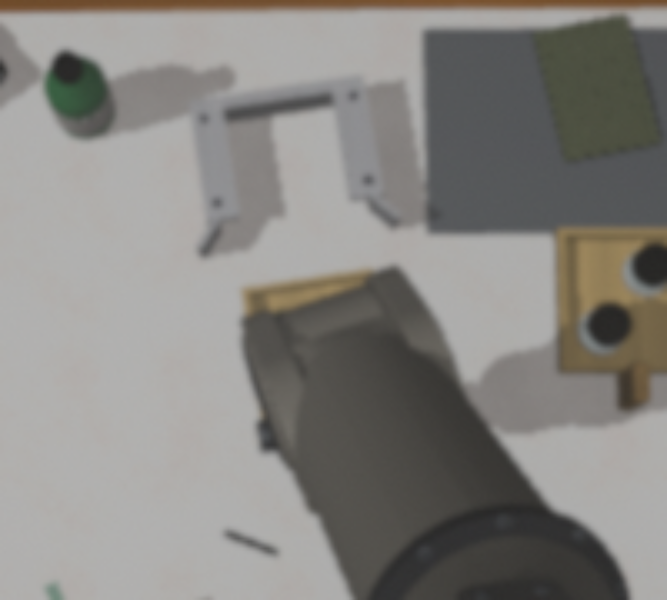

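View pics/side5.png

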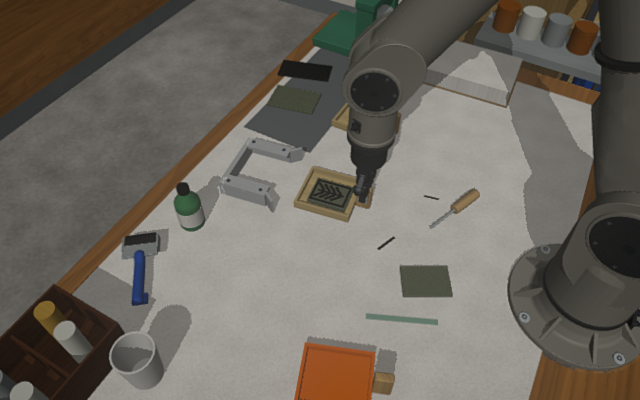

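Tray (325,192 in side) sits square before the mouth: front edge 95 mm short of the rack origin, centred within about 1 mm, relative yaw within 0.5°. About 161 mm to the stop. Sliding in 135 mm first.

```bash
python3 -m creep '[{"dx":0,"dy":0.006,"dz":0,"yaw":0,"grip":0.010},{"dx":0,"dy":0.018,"dz":0,"yaw":0,"grip":0.010},{"dx":0,"dy":0.030,"dz":0,"yaw":-0.2,"grip":0.010},{"dx":0,"dy":0.042,"dz":0,"yaw":-0.2,"grip":0.010},{"dx":0,"dy":0.054,"dz":0,"yaw":-0.2,"grip":0.010},{"dx":0,"dy":0.067,"dz":0,"yaw":-0.2,"grip":0.010},{"dx":0,"dy":0.080,"dz":0,"yaw":-0.2,"grip":0.010},{"dx":0,"dy":0.094,"dz":0,"yaw":-0.2,"grip":0.010},{"dx":0,"dy":0.108,"dz":0,"yaw":-0.2,"grip":0.010},{"dx":0,"dy":0.122,"dz":0,"yaw":-0.2,"grip":0.010},{"dx":0,"dy":0.132,"dz":0,"yaw":-0.2,"grip":0.010},{"dx":0,"dy":0.135,"dz":0,"yaw":-0.2,"grip":0.010}]' 
python3 rel.py
cat > look.py <<'E'
from h import *
from bench import manip
import sys
t=sys.argv[1]
f=manip.grab_frame("side"); W=cloud(f).reshape(-1,3); C=f["color"].reshape(-1,3).astype(int)
pickle.dump(f,open(f"s{t}.pkl","wb"))
L=np.c_[frame(W,(.7285,.0143),8.9),W[:,2]]*1000
ok=(C[:,0]-C[:,2]>15)&(L[:,2]>10)&(L[:,2]<28)&(abs(L[:,1])<48)&(L[:,0]>-110)&(L[:,0]<100)
e=[L[ok&(abs(L[:,1]-y)<4),0] for y in range(-40,41,8)]
print("front edge",[round(float(v.max()),1) if len(v) else None for v in e])
cv2.imwrite(f"pics/s{t}.png",cv2.resize(f["color"][110:260,180:410,::-1],(800,522)))
E
python3 look.py 6
```

```text
time_s: 9.02
ee_pos: [0.6236, -0.0015, 0.0367]
orientation: [1.094, 1.279, -1.094]
wrist_force: [-0.8, 0.6, -1.8]
width: 0.0151
t 9.025 p [ 0.6236 -0.0015  0.0367] ytool ang 8.92 down [-0.  0. -1.] F [-0.8  0.6 -1.8] w 0.0151
front edge [41.4, 40.3, 39.3, 40.5, 40.7, 40.2, 39.5, 41.0, 37.6, 38.4, -85.2]
```

View pics/s6.png

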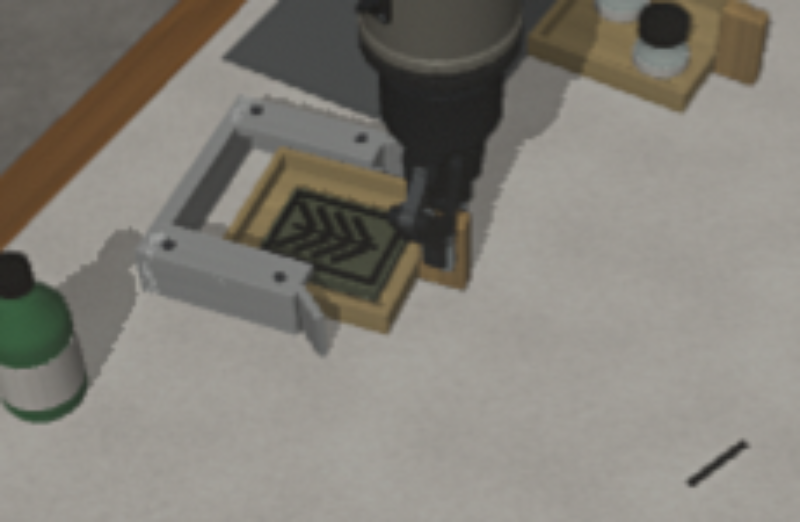

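The tray is within the channels (front wall at (260,190)), the plate is in place, and there is no contact force. About 27 mm remain.

```bash
python3 -m creep '[{"dx":0,"dy":0.004,"dz":0,"yaw":0,"grip":0.010},{"dx":0,"dy":0.010,"dz":0,"yaw":0,"grip":0.010},{"dx":0,"dy":0.015,"dz":0,"yaw":0,"grip":0.010},{"dx":0,"dy":0.019,"dz":0,"yaw":0,"grip":0.010},{"dx":0,"dy":0.022,"dz":0,"yaw":0,"grip":0.010},{"dx":0,"dy":0.024,"dz":0,"yaw":0,"grip":0.010},{"dx":0,"dy":0.024,"dz":0,"yaw":0,"grip":0.010}]' 
python3 rel.py; python3 look.py 7
```

```text
time_s: 9.95
ee_pos: [0.647, 0.002, 0.0368]
orientation: [1.094, 1.279, -1.094]
wrist_force: [0.4, 0.2, -2.7]
width: 0.0155
t 9.95 p [0.647  0.002  0.0368] ytool ang 8.91 down [ 0.  0. -1.] F [ 0.4  0.2 -2.7] w 0.0155
front edge [66.8, 66.6, 65.7, 66.6, 63.3, 67.4, 66.6, 65.3, 66.7, 65.2, -61.0]
```

No contact yet, creeping on in 1 mm steps.

```bash
python3 -m creep '[{"dx":0,"dy":0.001,"dz":0,"yaw":0,"grip":0.010},{"dx":0,"dy":0.002,"dz":0,"yaw":0,"grip":0.010},{"dx":0,"dy":0.003,"dz":0,"yaw":0,"grip":0.010},{"dx":0,"dy":0.003,"dz":0,"yaw":0,"grip":0.010}]' ; python3 rel.py
```

```text
time_s: 10.5
ee_pos: [0.6499, 0.0025, 0.0369]
orientation: [1.094, 1.279, -1.094]
wrist_force: [-0.1, -0.7, -2.5]
width: 0.0154
t 10.5 p [0.6499 0.0025 0.0369] ytool ang 8.92 down [ 0.  0. -1.] F [-0.1 -0.7 -2.5] w 0.0154
```

```bash
python3 -m creep '[{"dx":0,"dy":0.001,"dz":0,"yaw":0,"grip":0.010},{"dx":0,"dy":0.002,"dz":0,"yaw":0,"grip":0.010},{"dx":0,"dy":0.002,"dz":0,"yaw":0,"grip":0.010}]' ; python3 rel.py
```

```text
time_s: 10.88
ee_pos: [0.65, 0.0028, 0.0365]
orientation: [1.092, 1.281, -1.096]
wrist_force: [-12.3, 0.6, 4.7]
width: 0.0151
t 10.875 p [0.65   0.0028 0.0365] ytool ang 8.91 down [-0.003 -0.    -1.   ] F [-12.3   0.6   4.7] w 0.0151
```

The force rises to 12 N while the tool stops: the tray is against the stop. Easing the push and releasing.

```bash
python3 -m creep '[{"dx":0,"dy":-0.001,"dz":0,"yaw":0,"grip":0.010},{"dx":0,"dy":-0.001,"dz":0,"yaw":0,"grip":0.025},{"dx":0,"dy":-0.001,"dz":0,"yaw":0,"grip":0.045},{"dx":0,"dy":-0.001,"dz":0,"yaw":0,"grip":0.045},{"dx":0,"dy":-0.001,"dz":0,"yaw":0,"grip":0.045}]' ; python3 rel.py; python3 look.py 8
```

```text
time_s: 11.5
ee_pos: [0.6509, 0.0027, 0.0369]
orientation: [1.094, 1.279, -1.094]
wrist_force: [-0.1, 0.2, -0.8]
width: 0.0451
t 11.5 p [0.6509 0.0027 0.0369] ytool ang 8.91 down [ 0.  0. -1.] F [-0.1  0.2 -0.8] w 0.0451
front edge [68.4, 67.9, 67.9, 67.5, 67.7, 66.0, 67.0, 68.2, 70.2, 66.6, -57.6]
```

View pics/s8.png

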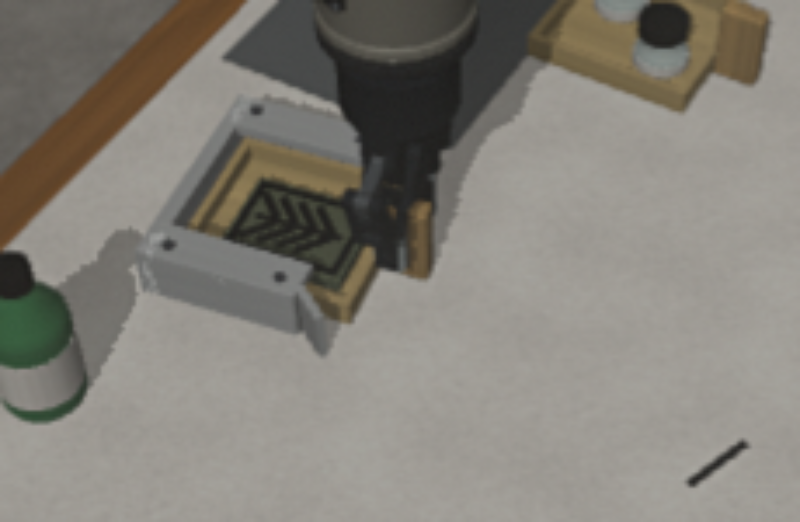

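Released; tray front (215,195) lies at the stop, plate within the tray, grip (420,240) outside. Lifting straight up and moving clear.

```bash
python3 -m creep '[{"dx":-0.01,"dy":0,"dz":0,"yaw":0,"grip":0.05},{"dx":-0.03,"dy":0,"dz":0,"yaw":0,"grip":0.05},{"dx":-0.06,"dy":0,"dz":0,"yaw":0,"grip":0.05},{"dx":-0.10,"dy":0,"dz":0,"yaw":0,"grip":0.05},{"dx":-0.15,"dy":0,"dz":0,"yaw":0,"grip":0.05},{"dx":-0.18,"dy":-0.04,"dz":0,"yaw":0,"grip":0.05},{"dx":-0.18,"dy":-0.09,"dz":0,"yaw":0,"grip":0.05},{"dx":-0.18,"dy":-0.14,"dz":0,"yaw":0,"grip":0.05},{"dx":-0.18,"dy":-0.17,"dz":0,"yaw":0,"grip":0.05},{"dx":-0.18,"dy":-0.17,"dz":0,"yaw":0,"grip":0.05},{"dx":-0.18,"dy":-0.17,"dz":0,"yaw":0,"grip":0.05}]' ; python3 rel.py; python3 look.py 9
python3 - <<'E'
from h import *
from bench import manip
f=manip.grab_frame("top"); W=cloud(f).reshape(-1,3); C=f["color"].reshape(-1,3).astype(int)
L=np.c_[frame(W,(.7285,.0143),8.9),W[:,2]]*1000
ok=(C[:,0]-C[:,2]>15)&(L[:,2]>10)&(L[:,2]<28)&(abs(L[:,1])<48)&(L[:,0]>-110)&(L[:,0]<100)
print("top front",[round(float(np.max(L[ok&(abs(L[:,1]-y)<4),0],initial=-999)),1) for y in range(-40,41,8)])
cv2.imwrite("pics/top9.png",cv2.resize(f["color"][90:270,240:440,::-1],(667,600)))
E
```

```text
time_s: 12.92
ee_pos: [0.4837, -0.0235, 0.218]
orientation: [1.095, 1.277, -1.092]
wrist_force: [0.5, -0.3, -0.7]
width: 0.0504
t 12.925 p [ 0.4837 -0.0235  0.218 ] ytool ang 8.92 down [ 0.002 -0.    -1.   ] F [ 0.5 -0.3 -0.7] w 0.0504
front edge [67.7, 68.7, 65.9, 66.5, 67.9, 67.2, 68.4, 67.7, 67.6, 66.3, -48.3]
top front [66.6, 67.3, 66.3, 68.2, 66.7, 66.6, 67.1, 66.7, 67.5, 66.4, 69.0]
```

View pics/s9.png

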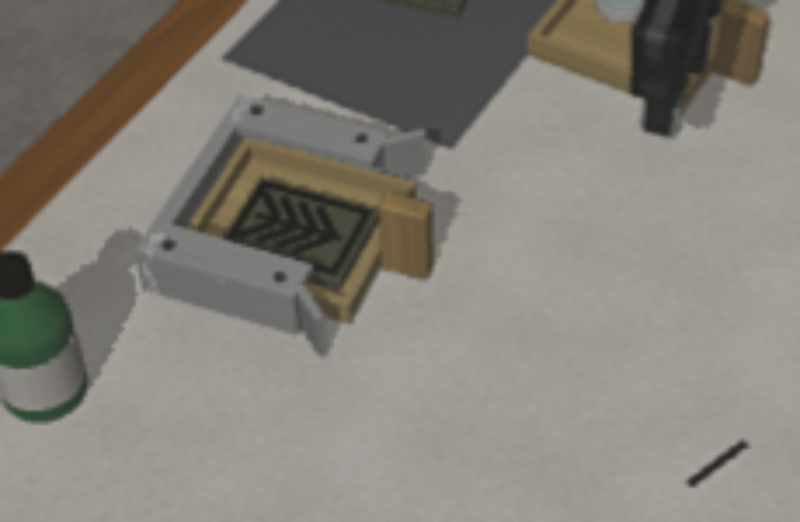

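View pics/top9.png

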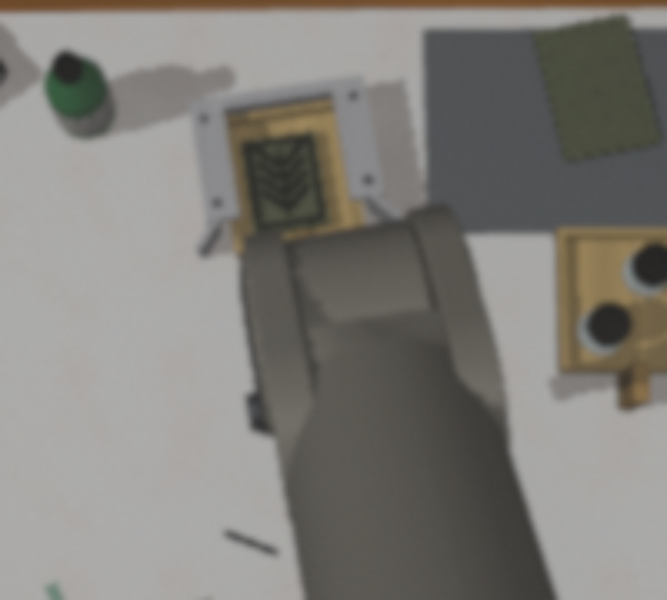

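The tray is home and the plate flat in it: top crop (285,180), with the front wall against the stop at (280,105). The grip at (405,235) in the side crop is outside, the jar tray hasn't moved, and the gripper is clear. Handing in.

```bash
python3 -c "
from bench import manip
print(manip.sign_off())"
```

```text
the job is handed in; nothing more can be done
None
```

The tray with the carved plate is in the rack, fully home against the back stop, with its grip outside. I dragged it by the grip, slid it in and let go, and handed in at about 13 s of the 43 s allowed.

- **Seating:** on the last push the tool stopped moving while the wrist force rose to about 12 N. After release, both cameras put the tray's front edge at about 67 mm from the rack origin, which is where it touches the stop.
- **Plate and jar tray:** the last pictures show the plate lying flat in its tray. The tray of jars looks unmoved; I judged that by eye and did not measure it.
- **Gripper:** it ended clear of everything, about 0.2 m up.
- **What disagreed:** the two cameras differed by up to about 4 mm on where the tray's grip and the rack were, so I used values in between. At the end one reading beside the rack lip in the side view was off (-48 mm against about 67 mm), probably because the lip hid the tray there. The top view read 69 mm at the same place.
- **Refused move:** my first move command was refused for missing keys, and nothing moved.

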